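# Skewer the silver spacer rings and hang them on the stand

### The job

Take the yellow-handled skewer from its stand, run it through all three silver rings while they stand in their rack, and lift them off together as one stack. Lay the loaded skewer back level in both notches of the stand, handle at the same end as before, so that the three rings hang still between the posts; drop none of them, and leave the orange rings and everything else on the bench where they are.

Things in the scene. Friction and masses are not known exactly. Their poses are not given: they have to be found in the camera images.
- skewer: Yellow handle (60 long, 16 wide, 22 mm tall), 8 mm steel shaft, 12 mm ball tip that keeps hanging rings on. Origin on the shaft axis at mid-handle; x to the tip, z up as it lies in the stand. Handle x -30 to 30, z -14 to 8 mm; ball centre x 168, foremost point 174 mm. 80 g.
- stand: Fixed blue stand, 150 x 70 mm. Two 10 mm thick posts at x = -52.5 and 52.5 mm with 90 degree V notches, 34 mm wide at the top, edges 92 mm high. The skewer lies in both along x, shaft axis 80 mm up, handle at the -x end (mid-handle at x = -95.5 mm, 8 mm play lengthwise), ball beyond the other post. Origin: centre of the underside.
- rack_silver: Fixed black rack, 78 x 64 mm, open above and at both ends: a V trough along x holds 3 rings on edge at x = -17, 0, 17 mm, hole axis 60 mm above the bench. Grey fins 64 mm high, 12 to 27 mm either side of the axis, keep them upright (1.5 mm play). Origin: centre of the underside, x along the row. Aluminium side stripes; holds the silver rings.
- rack_orange: Fixed black rack, 78 x 64 mm, open above and at both ends: a V trough along x holds 3 rings on edge at x = -17, 0, 17 mm, hole axis 60 mm above the bench. Grey fins 64 mm high, 12 to 27 mm either side of the axis, keep them upright (1.5 mm play). Origin: centre of the underside, x along the row. Orange side stripes; holds the orange rings.
- silver_1: Silver (aluminium) spacer ring standing on edge: 46 mm outer diameter, 20 mm round hole, 10 mm thick, 36 g. Origin at its centre (centre of the hole); its x axis is the ring's axis, level at the start. At the start in slot x = -17 mm of rack_silver.
- silver_2: Silver (aluminium) spacer ring standing on edge: 46 mm outer diameter, 20 mm round hole, 10 mm thick, 36 g. Origin at its centre (centre of the hole); its x axis is the ring's axis, level at the start. At the start in slot x = 0 mm of rack_silver.
- silver_3: Silver (aluminium) spacer ring standing on edge: 46 mm outer diameter, 20 mm round hole, 10 mm thick, 36 g. Origin at its centre (centre of the hole); its x axis is the ring's axis, level at the start. At the start in slot x = 17 mm of rack_silver.
- orange_1: Orange spacer ring standing on edge: 46 mm outer diameter, 20 mm round hole, 10 mm thick, 36 g. Origin at its centre (centre of the hole); its x axis is the ring's axis, level at the start. Stays in slot x = -17 mm of rack_orange.
- orange_2: Orange spacer ring standing on edge: 46 mm outer diameter, 20 mm round hole, 10 mm thick, 36 g. Origin at its centre (centre of the hole); its x axis is the ring's axis, level at the start. Stays in slot x = 0 mm of rack_orange.
- orange_3: Orange spacer ring standing on edge: 46 mm outer diameter, 20 mm round hole, 10 mm thick, 36 g. Origin at its centre (centre of the hole); its x axis is the ring's axis, level at the start. Stays in slot x = 17 mm of rack_orange.
- bolt_jar: Closed glass jar with red lid, 64 mm diameter, 85 mm high; bystander. Origin: centre of the underside.
- clear_drawer: Small clear drawer with brass nuts, 130 x 65 x 45 mm; bystander. Origin: centre of the underside.
- carton: Cardboard carton, 100 x 140 x 60 mm; bystander. Origin: centre of the underside.
- screwdriver: Red-handled screwdriver lying on the bench; bystander.
- wrench: Steel wrench lying on the bench; bystander.
- mug: White mug, 80 mm diameter, 90 mm high; bystander. Origin: centre of the underside.
Not all that is in view belongs to the job. Leave any purple look-alike of the silver_3 alone.

How it is judged:
On the way, in this order (a step that is already met when the one before it is completed fails the run):
1. the skewer passes through all three silver rings while they stand in their rack (x of silver_1 in the frame of skewer between 0.035 and 0.163 m and y of silver_1 in the frame of skewer between -0.01 and 0.01 m and z of silver_1 in the frame of skewer between -0.01 and 0.01 m and x of silver_2 in the frame of skewer between 0.035 and 0.163 m and y of silver_2 in the frame of skewer between -0.01 and 0.01 m and z of silver_2 in the frame of skewer between -0.01 and 0.01 m and x of silver_3 in the frame of skewer between 0.035 and 0.163 m and y of silver_3 in the frame of skewer between -0.01 and 0.01 m and z of silver_3 in the frame of skewer between -0.01 and 0.01 m and horizontal distance between each of silver_1, silver_2, silver_3 and rack_silver below 0.026 m and height (world z) of each of silver_1, silver_2, silver_3 below 0.072 m), for 0.1 s.
2. the three silver rings hang on the skewer together, lifted clear of the rack (ring centres over 88 mm above the bench) (x of silver_1 in the frame of skewer between 0.035 and 0.165 m and y of silver_1 in the frame of skewer between -0.01 and 0.01 m and z of silver_1 in the frame of skewer between -0.01 and 0.01 m and x of silver_2 in the frame of skewer between 0.035 and 0.165 m and y of silver_2 in the frame of skewer between -0.01 and 0.01 m and z of silver_2 in the frame of skewer between -0.01 and 0.01 m and x of silver_3 in the frame of skewer between 0.035 and 0.165 m and y of silver_3 in the frame of skewer between -0.01 and 0.01 m and z of silver_3 in the frame of skewer between -0.01 and 0.01 m and height (world z) of each of silver_1, silver_2, silver_3 above 0.088 m), for 0.2 s.
At the end, for the whole second after the job is handed in: Skewer still, in both notches as at first (13 mm lengthwise, 6 mm sideways and in height, 0.1 rad), 3 silver rings still around its shaft between the posts (centres 44 to 147 mm from the handle's middle, within 10 mm of the axis). Orange rings moved under 10 mm, bystanders 20 mm (x of silver_1 in the frame of skewer between 0.044 and 0.147 m and y of silver_1 in the frame of skewer between -0.01 and 0.01 m and z of silver_1 in the frame of skewer between -0.01 and 0.01 m and x of silver_2 in the frame of skewer between 0.044 and 0.147 m and y of silver_2 in the frame of skewer between -0.01 and 0.01 m and z of silver_2 in the frame of skewer between -0.01 and 0.01 m and x of silver_3 in the frame of skewer between 0.044 and 0.147 m and y of silver_3 in the frame of skewer between -0.01 and 0.01 m and z of silver_3 in the frame of skewer between -0.01 and 0.01 m and x of skewer in the frame of stand between -0.1085 and -0.0825 m and y of skewer in the frame of stand between -0.006 and 0.006 m and z of skewer in the frame of stand between 0.074 and 0.086 m and angle between the x axis of skewer and the x axis of stand, either way round below 0.1 rad and linear speed of skewer below 0.02 m/s and linear speed of each of silver_1, silver_2, silver_3 below 0.03 m/s and distance of each of orange_1, orange_2, orange_3 from where it was at the start of the episode below 0.01 m and distance of each of bolt_jar, clear_drawer, carton, screwdriver, wrench, mug from where it was at the start of the episode below 0.02 m); the robot touches nothing.
It fails at once if a silver ring is dropped on the bench (its centre sinks below 40 mm) (height (world z) of any of silver_1, silver_2, silver_3 below 0.04 m).
It fails at once if an orange ring is moved by more than 20 mm (distance of any of orange_1, orange_2, orange_3 from where it was at the start of the episode above 0.02 m).
It fails at once if a bystander is moved by more than 30 mm (distance of any of bolt_jar, clear_drawer, carton, screwdriver, wrench, mug from where it was at the start of the episode above 0.03 m).
It also fails if it takes over 61 s, if anything falls off the work surface, if the arm or the gripper's body presses on something with over 40 N, if the wrist force passes 120 N, or if a joint passes its speed limit or range.

### The arm

A 7-joint arm with a two-finger parallel gripper is mounted at the origin on the work surface. World frame = base frame: x ahead of the robot, y to its left, z up, the work surface at z = 0. Lengths are in m, angles in rad, forces in N, time in s.
With the tool pointing down it reaches from about 0.425 to 0.925 m from the base axis. Payload 6.8 kg.
Tool frame: the origin (TCP) lies between the finger pads; the fingertips stand 22 mm ahead of it and the grasp point (between the pads) lies 3 mm ahead of it (bot.tip_reach is the distance from the TCP to the fingertips, in m); z points along the fingers, x is the direction in which the jaws open and shut, and the axes are right-handed (so a half turn about z gives the same grasp; the last joint's range is limited). The gripper opens to 85 mm and grips with 20 to 120 N. Pads are 22 mm wide; open, the fingers measure 114 mm over their backs; the gripper's body (76 mm by 85 mm) begins 54 mm behind the grasp point. The pads swing forward as they close: fully open they stand 13 mm farther back than shut.
Start: joints at [1.157, 0.477, 0.022, 1.555, -0.011, 1.109, -0.083], TCP at [0.203, -0.644, 0.253] pointing down, gripper open.
Joint ranges: [-2.96, 2.96], [-0.34, 2.1], [-1.41, 1.46], [0.24, 2.44], [-1.37, 4.51], [0.17, 1.92], [-2.96, 2.96]. Speed limits (rad/s): [2.39, 2.39, 3.14, 3.14, 3.14, 3.14, 3.14].

### API

Orientations are given as a unit quaternion [w, x, y, z].
In Python, from station import bot gives the robot as it stands.
- The arm moves only by the tool step_arm, never from a script. Its argument "targets" is a list of rows, each a list of 5 numbers: the shift along the tool's x, y, z in mm, then the turn about the tool's z in degrees, then the closure, from 0 (fully open) to 1 (shut). In form: [[dx, dy, dz, spin, jaw], ...]. A call has 1 to 20 rows; each row is the pose to reach, as a shift and turn from the pose commanded when the call began, along the tool's axes at that moment; what a row does not reach only later rows make up. A row lasts 1/12 s, in which the tool goes at most 41.7 mm and 7.16 degrees, less where a joint would pass 70% of its speed; a pose out of reach is approached as far as the arm can. A call with a gripper value outside its range is refused whole. The fingers move at their own pace and stop on an object; "newtons" is the grip in N (left out, the last holds). Time passes only in rows, so rows that repeat a pose let the fingers close. It gives the time, the measured TCP pose, the force and the opening at its end, in the units of the state.
- bot.get_obs(): the state, without advancing time (a new reading comes with each control period).
- bot.read_camera(name): name is "scene" or "top" or "wrist"; returns a dict with "frame" (400x640x3 uint8, red, green, blue), "z_map" (400x640 float32, m along the optical axis (not along the pixel's ray), 0 where there is no reading), "fov_y" (degrees; the focal length in pixels is half the picture's height over the tangent of half this angle, whatever the lens; pixels are square), "cx", "cy" (the principal point, pixels), "distortion" ([k1, k2, p1, p2, k3] as OpenCV has them; the pictures are not rectified), "R" (3x3) and "t" (3): a world point X has camera coordinates R X + t. Camera axes: x right, y down, z forward; pixel columns grow to the right and rows downward; lengths in m; the calibration is good to about 2 mm. A picture is of the moment at which its call begins.
- bot.hand_in(): hands the job in, once; it reports no verdict.
The state is a dict: "t": time; "q": joint angles; "joint_vel": joint speeds; "joint_torque": joint torques, N m; "eef_pos": TCP position; "tool_rot": TCP orientation; "contact_force": force on the tool from outside, world axes, zero at the start; "torque": the same for the moment, N m; "gripper_width": opening from 0.0 (shut) to 1.0 (fully open).
Only numpy, scipy, OpenCV 4.12 (cv2) and the standard library are available. Lean on these libraries where they do the work, as an engineer would, in place of code of your own. Each camera call takes 0.05 s, during which the arm holds its last target.

## Working session

There is one attempt and no reset: what is moved stays moved. The work goes in short steps, Python scripts to look and compute and a tool call to move; the robot and the scene stay as the last step left them, time stands still between calls to the robot, and variables do not carry over. Pictures are saved under pics/ and viewed, and the job is handed in when it is done.

Besides the shell and the picture viewer there is one more tool, called after "Emit:" by a JSON object that holds its "method" and its "body". step_arm: Moves the arm, as the interface text tells. Its arguments: {"type":"object","properties":{"targets":{"type":"array"},"newtons":{"type":"number"}},"required":["targets"]}

```bash
ls; mkdir -p pics; cat > h.py <<'E'
import numpy as np, cv2
from station import bot
def cam(n):
    c=bot.read_camera(n)
    f=200/np.tan(np.radians(c['fov_y'])/2)
    c['K']=np.array([[f,0,c['cx']],[0,f,c['cy']],[0,0,1]]); c['D']=np.array(c['distortion'])
    return c
def save(c,name,box=None,s=1):
    im=c['frame'][:,:,::-1]
    if box: x0,y0,x1,y1=box; im=im[y0:y1,x0:x1]
    if s!=1: im=cv2.resize(im,None,fx=s,fy=s,interpolation=cv2.INTER_CUBIC)
    cv2.imwrite('pics/'+name+'.png',im)
def ray(c,u,v):
    p=cv2.undistortPoints(np.array([[[u,v]]],float),c['K'],c['D'])[0,0]
    R=np.array(c['R']);t=np.array(c['t'])
    return -R.T@t, R.T@np.array([p[0],p[1],1.])
def atz(c,u,v,z):
    o,d=ray(c,u,v); return o+d*(z-o[2])/d[2]
def dep(c,u,v):
    o,d=ray(c,u,v); return o+d*c['z_map'][int(round(v)),int(round(u))]
def proj(c,X):
    r,_=cv2.Rodrigues(np.array(c['R']));return cv2.projectPoints(np.array(X,float).reshape(-1,3),r,np.array(c['t'],float),c['K'],c['D'])[0][:,0]
E
python3 - <<'E'
from h import *
for n in ['scene','top','wrist']:
    c=cam(n); save(c,n+'0')
    import pickle; pickle.dump({k:c[k] for k in c},open(n+'.pkl','wb'))
    print(n,c['fov_y'],c['cx'],c['cy'],c['distortion'],-np.array(c['R']).T@c['t'])
o=bot.get_obs();print(o)
E
```

```text
pics
scene 45.69275023574125 307.2403645100671 199.77815130501278 [-0.06537856  0.          0.          0.          0.        ] [ 1.07981176 -0.21947704  0.96885219]
top 45.47160230564265 326.3632857156429 195.94528235702202 [-0.14758209  0.          0.          0.          0.        ] [0.42721497 0.03463937 1.30340309]
wrist 64.08374199123408 312.33435377542037 200.58933443694212 [-0.02265825  0.          0.          0.          0.        ] [ 0.26663377 -0.62345226  0.37303366]
{'t': 0.15, 'q': array([ 1.15686156,  0.47760838,  0.02235694,  1.55621076, -0.0115115 ,
        1.10930933, -0.08310447]), 'joint_vel': array([ 3.66940016e-05, -1.86394628e-03,  1.09713226e-03, -1.38689819e-03,
       -1.08829741e-03, -1.41210991e-03, -1.83903601e-03]), 'joint_torque': array([ 1.93159867e-03, -5.96924686e+01,  1.60946354e+00, -2.81489843e+01,
        1.25977438e-02,  6.63254628e-03, -1.01538652e-05]), 'eef_pos': array([ 0.20310065, -0.64327395,  0.25255621]), 'tool_rot': array([-3.77765614e-04,  8.06563048e-01, -5.91147659e-01, -5.93855600e-04]), 'contact_force': array([-0.30176194, -0.21246108, -0.03325145]), 'torque': array([-0.01370509, -0.00131897,  0.01147959]), 'gripper_width': 0.9994674802850947}
```

View pics/top0.png

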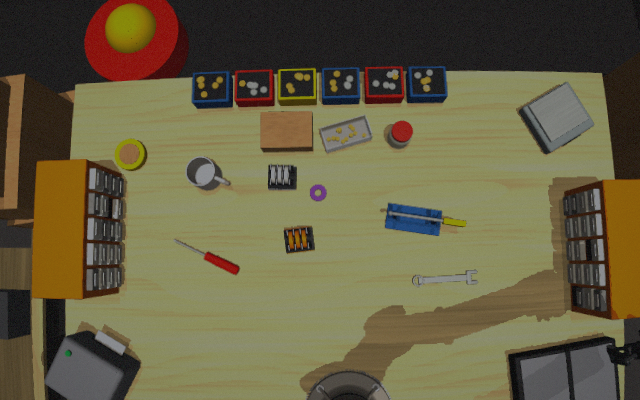

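View pics/scene0.png

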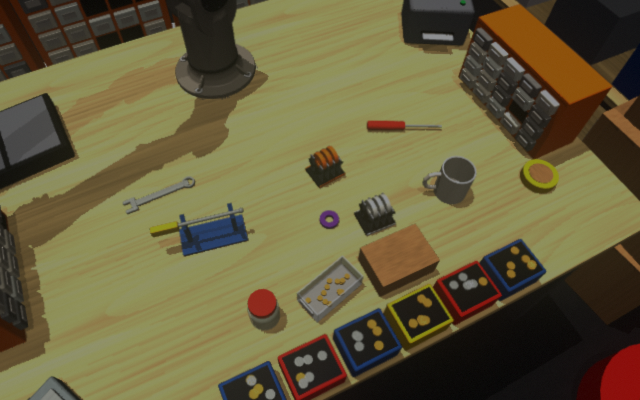

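```bash
python3 - <<'E'
from h import *
c=cam('top'); save(c,'top1',(370,185,480,245),7); save(c,'top2',(255,155,335,215),9)
c=cam('scene'); save(c,'sc1',(140,190,260,260),6); save(c,'sc2',(300,140,400,240),6)
E
```

```text
(no output)
```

View pics/top1.png

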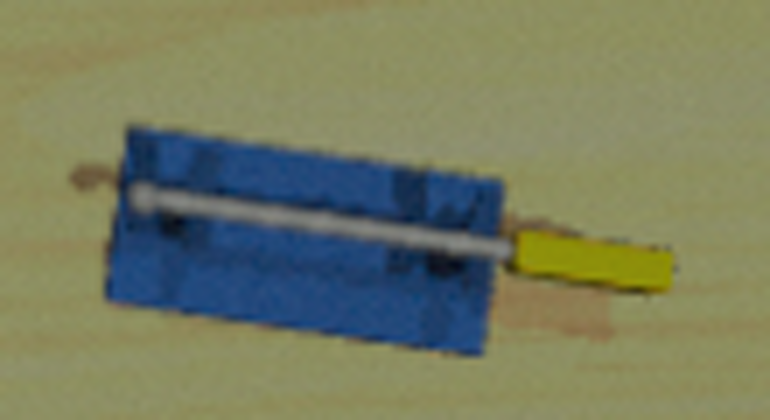

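View pics/top2.png

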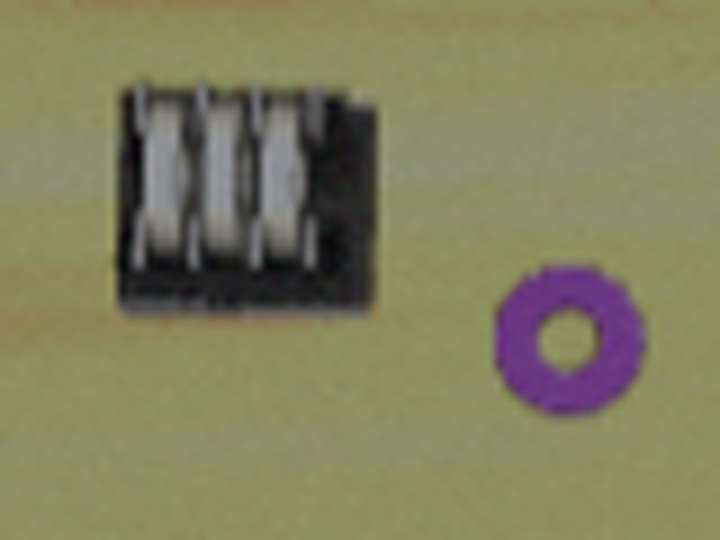

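View pics/sc1.png

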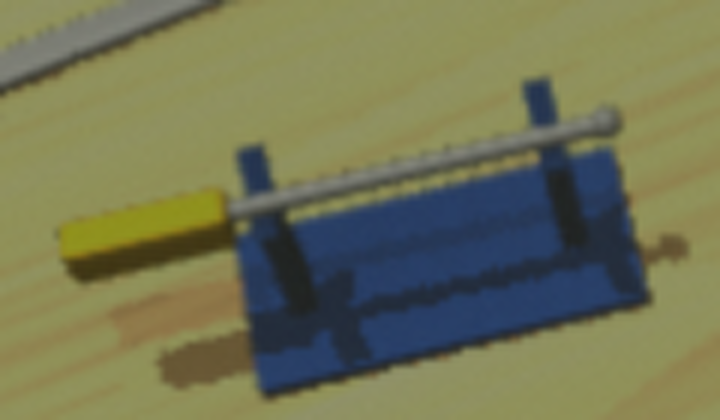

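View pics/sc2.png

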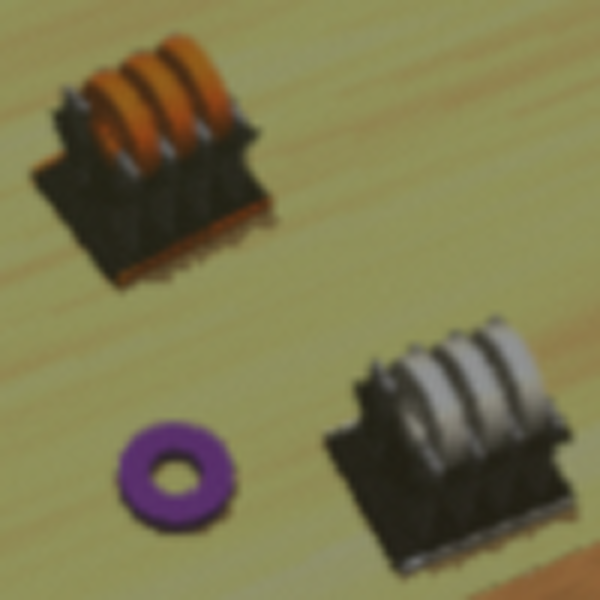

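```bash
python3 - <<'E'
from h import *
c=cam('top')
P=lambda x,y,o,s:((x+.5)/s-.5+o[0],(y+.5)/s-.5+o[1])
o1=(370,185);o2=(255,155)
def show(n,p,z): 
    r=atz(c,*p,z); d=dep(c,*p); print(n,np.round(p,1),'atz',np.round(r*1000,1),'dep',np.round(d*1000,1)); return r
b=show('ball',P(143,198,o1,7),.080)
a=show('hl',P(515,250,o1,7),.088)
e=show('hr',P(672,272,o1,7),.088)
v=b-e; print('ang',np.degrees(np.arctan2(v[1],v[0])), np.linalg.norm(v[:2]),np.linalg.norm((a-e)[:2]))
for i,x in enumerate([165,222,285]):
    show('ring%d'%i,P(x,177,o2,9),.083)
for q in [(118,95),(378,100),(118,310),(375,312)]: show('rackcorner',P(*q,o2,9),.01)
for q in [(127,125),(503,180),(108,300),(485,353)]: show('stand',P(*q,o1,7),.008)
o=bot.get_obs(); print(o['eef_pos'],o['tool_rot'])
# plane of ring points from depth
E
```

```text
ball [390.  212.9] atz [ 531.2 -119.4   80. ] dep [ 530.8 -118.9   84. ]
hl [443.1 220.3] atz [ 507.9 -255.    88. ] dep [ 508.3 -256.6   81.3]
hr [465.6 223.4] atz [ 498.2 -313.4   88. ] dep [ 503.4 -339.3   -2.7]
ang 80.34215581935305 0.1967088599449604 0.05916712554907305
ring0 [272.9 174.2] atz [638.7 181.1  83. ] dep [638.8 181.2  82.6]
ring1 [279.2 174.2] atz [638.3 164.6  83. ] dep [638.3 164.6  82.8]
ring2 [286.2 174.2] atz [637.8 146.4  83. ] dep [637.3 146.1  86. ]
rackcorner [267.7 165.1] atz [677.3 204.2  10. ] dep [679.5 205.7  -1.6]
rackcorner [296.6 165.7] atz [673.6 124.2  10. ] dep [676.4 125.2  -4.7]
rackcorner [267.7 189. ] atz [610.6 204.6  10. ] dep [612.2 206.1  -1.1]
rackcorner [296.2 189.2] atz [608.1 126.1  10. ] dep [609.3 126.6   1.7]
stand [387.7 202.4] atz [ 566.  -123.3    8. ] dep [ 566.7 -124.1    1.8]
stand [441.4 210.3] atz [ 540.7 -270.7    8. ] dep [ 540.8 -270.9    7. ]
stand [385.  227.4] atz [ 497.9 -113.4    8. ] dep [ 498.  -113.7    5.6]
stand [438.9 235. ] atz [ 473.3 -260.3    8. ] dep [ 473.5 -261.4    3.3]
[ 0.20319525 -0.64351039  0.25297366] [-1.63367259e-04  8.06567251e-01 -5.91142268e-01 -2.48737865e-04]
```

```bash
cat >> h.py <<'E'
from scipy.spatial.transform import Rotation as Ro
def go(x,y,z,yaw):
    o=bot.get_obs(); q=o['tool_rot']; R=Ro.from_quat([q[1],q[2],q[3],q[0]]).as_matrix()
    d=R.T@(np.array([x,y,z])-o['eef_pos'])*1000
    cur=np.degrees(np.arctan2(R[1,0],R[0,0])); s=-(yaw-cur)
    s=(s+180)%360-180
    print('t',o['t'],'pos',np.round(o['eef_pos']*1000,1),'yaw',round(cur,2),'tilt',np.round(R[:2,2],4),'MOVE',np.round(d,1),'spin',round(s,2),'F',np.round(o['contact_force'],1),'w',round(float(o['gripper_width']),3))
E
python3 -c "
from h import *
go(.503,-.284,.2,-9.66)"
```

```text
t 0.3 pos [ 203.2 -643.5  253. ] yaw -72.48 tilt [-0.0002  0.0006] MOVE [-252.5 -394.1   53.1] spin -62.82 F [ 0.7 -0.8 -0.1] w 1.0
```

Emit:
{"method": "step_arm", "body": {"targets": [[-126,-197,20,-31,0],[-126,-197,20,-31,0],[-126,-197,20,-31,0],[-126,-197,20,-31,0],[-126,-197,20,-31,0],[-252,-394,53,-63,0],[-252,-394,53,-63,0],[-252,-394,53,-63,0],[-252,-394,53,-63,0],[-252,-394,53,-63,0],[-252,-394,53,-63,0],[-252,-394,53,-63,0],[-252,-394,53,-63,0],[-252,-394,53,-63,0],[-252,-394,53,-63,0],[-252,-394,53,-63,0],[-252,-394,53,-63,0],[-252,-394,53,-63,0]]}}

```text
t: 1.8
eef_pos: [0.5024, -0.286, 0.2005]
tool_rot: [0.0, 0.996, -0.084, 0.0]
contact_force: [0.7, 1.2, 0.1]
gripper_width: 0.995
```

```bash
python3 - <<'E'
from h import *
go(.503,-.284,.08,-9.66)
c=cam('wrist');save(c,'w1')
E
```

```text
t 1.8 pos [ 502.4 -286.   200.5] yaw -9.61 tilt [-0.     -0.0005] MOVE [  0.3  -2.2 120.5] spin 0.05 F [0.7 1.2 0.1] w 0.995
```

View pics/w1.png

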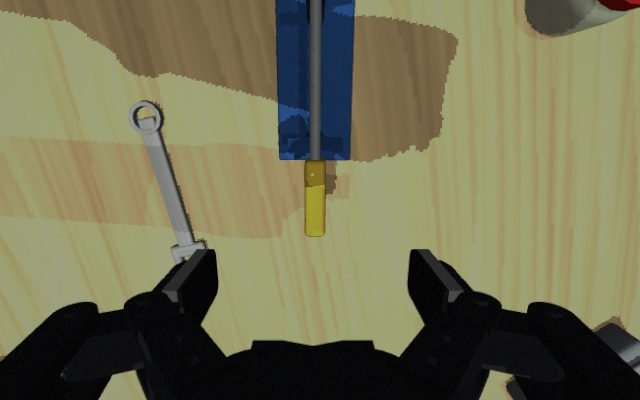

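```bash
python3 - <<'E'
from h import *
c=cam('wrist');save(c,'w1c',(260,0,370,250),2.4)
save(c,'w1d',(270,130,360,250),5)
E
```

```text
(no output)
```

View pics/w1c.png

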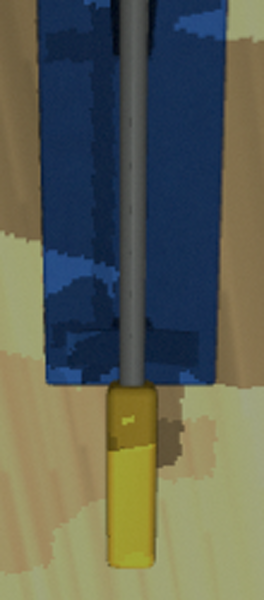

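View pics/w1d.png

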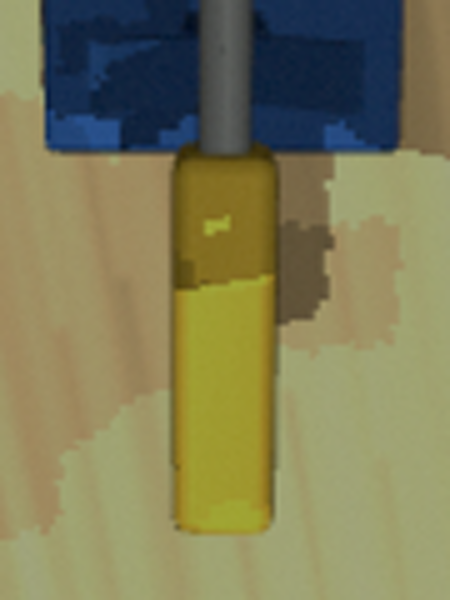

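```bash
python3 - <<'E'
from h import *
c=cam('wrist')
a=atz(c,315.0,160.4,.088);b=atz(c,314.7,236,.088)
s=atz(c,315,0.5,.084);s2=atz(c,315,158,.084)
for p in (a,b,s,s2): print(np.round(p*1000,1))
m=(a+b)/2;print('mid',m, np.linalg.norm(a-b)); v=s-b;print(np.degrees(np.arctan2(v[1],v[0])));v=s-s2;print(np.degrees(np.arctan2(v[1],v[0])))
o=bot.get_obs(); print(o['eef_pos'],bot.tip_reach)
print(proj(c,o['eef_pos']+[0,0,-.1]))
go(m[0],m[1],.08,-9.66)
E
```

```text
[ 510.4 -253.1   88. ]
[ 500.4 -311.3   88. ]
[ 527.8 -148.8   84. ]
[ 510.6 -251.9   84. ]
mid [ 0.50539932 -0.28216879  0.088     ] 0.05907078369604117
80.43238983801072
80.52204127898311
[ 0.50277792 -0.2852921   0.20039716] 0.022
[[312.10307486 208.59439922]]
t 1.95 pos [ 502.8 -285.3  200.4] yaw -9.54 tilt [ 0.     -0.0002] MOVE [  2.1  -3.5 120.4] spin 0.12 F [0.3 0.4 0.9] w 1.0
```

Emit:
{"method": "step_arm", "body": {"targets": [[2,-3,40,0,0],[2,-3,80,0,0],[2,-3,110,0,0],[2,-3,121,0,0],[2,-3,121,0,0],[2,-3,121,0,0.5],[2,-3,121,0,1],[2,-3,121,0,1],[2,-3,121,0,1],[2,-3,121,0,1],[2,-3,121,0,1],[2,-3,121,0,1]], "newtons": 100}}

```text
t: 2.95
eef_pos: [0.5052, -0.2824, 0.0799]
tool_rot: [0.0, 0.997, -0.083, -0.0]
contact_force: [-2.9, 0.2, 5.6]
gripper_width: 0.172
```

```bash
python3 - <<'E'
from h import *
go(.5054,-.2822,.079,-9.5)
c=cam('wrist');save(c,'w2')
E
```

```text
t 2.95 pos [ 505.2 -282.4   79.9] yaw -9.5 tilt [-0.0004 -0.0004] MOVE [ 0.1 -0.2  0.9] spin 0.0 F [-2.9  0.2  5.6] w 0.172
```

View pics/w2.png

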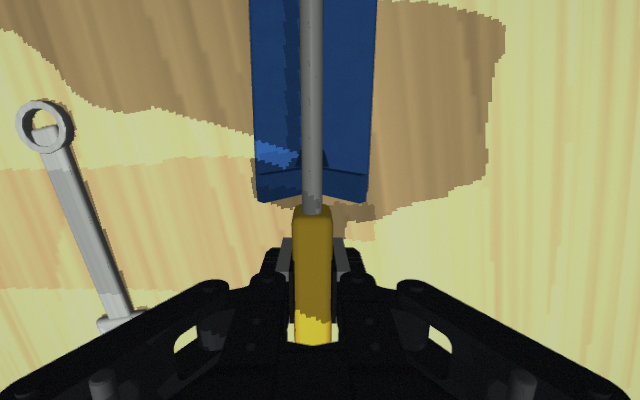

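```bash
python3 - <<'E'
from h import *
go(.5052,-.2824,.14,-9.5)
go(.637,-.07,.14,-1.7)
E
```

```text
t 3.0 pos [ 505.2 -282.4   79.9] yaw -9.5 tilt [-0.0005 -0.0004] MOVE [ -0.    0.1 -60.1] spin 0.0 F [-3.6  0.3  7.1] w 0.172
t 3.0 pos [ 505.2 -282.4   79.9] yaw -9.5 tilt [-0.0005 -0.0004] MOVE [  94.9 -231.2  -60.2] spin -7.8 F [-3.6  0.3  7.1] w 0.172
```

Emit:
{"method": "step_arm", "body": {"targets": [[0,0,-10,0,1],[0,0,-25,0,1],[0,0,-45,0,1],[0,0,-60,0,1],[0,0,-60,0,1],[0,0,-60,0,1]]}}

```text
t: 3.5
eef_pos: [0.5062, -0.2824, 0.1403]
tool_rot: [0.0, 0.997, -0.083, 0.001]
contact_force: [-0.4, 0.4, -1.2]
gripper_width: 0.171
```

```bash
python3 - <<'E'
from h import *
go(.637,-.07,.14,-1.7)
c=cam('scene');save(c,'s3',(120,120,420,280),2.6)
E
```

```text
t 3.5 pos [ 506.2 -282.4  140.3] yaw -9.48 tilt [ 0.0021 -0.0011] MOVE [  94.  -231.     0.3] spin -7.78 F [-0.4  0.4 -1.2] w 0.171
```

View pics/s3.png

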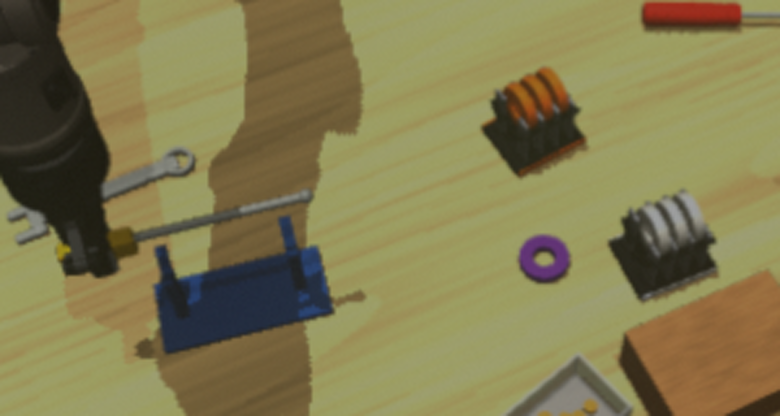

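Emit:
{"method": "step_arm", "body": {"targets": [[10,-25,0,-1,1],[25,-60,0,-2,1],[40,-98,0,-4,1],[55,-136,0,-5,1],[70,-172,0,-6,1],[84,-206,0,-7.8,1],[94,-231,0,-7.8,1],[94,-231,0,-7.8,1],[94,-231,0,-7.8,1],[94,-231,0,-7.8,1]]}}

```text
t: 4.38
eef_pos: [0.6353, -0.0705, 0.1379]
tool_rot: [0.0, 1.0, -0.015, -0.001]
contact_force: [-0.1, -0.1, -0.5]
gripper_width: 0.167
```

```bash
python3 - <<'E'
from h import *
go(.637,-.07,.14,-1.7)
c=cam('wrist');save(c,'w4')
c=cam('scene');save(c,'s4',(260,140,430,260),4.5)
c=cam('top');save(c,'t4',(255,150,375,220),6.5)
E
```

```text
t 4.3833 pos [635.3 -70.5 137.9] yaw -1.69 tilt [-0.0026 -0.0006] MOVE [ 1.7 -0.6 -2.1] spin 0.01 F [-0.1 -0.1 -0.5] w 0.167
```

View pics/w4.png

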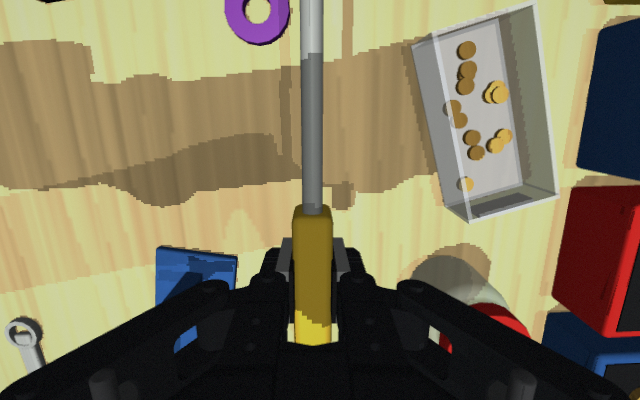

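View pics/s4.png

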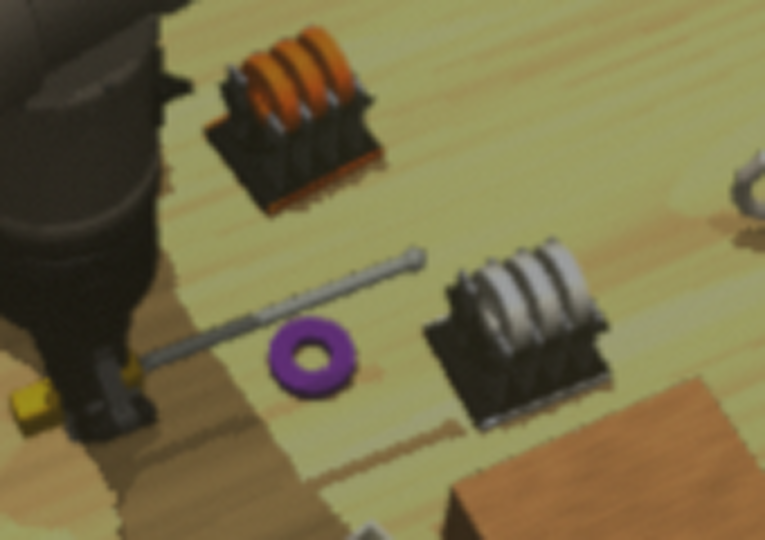

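View pics/t4.png

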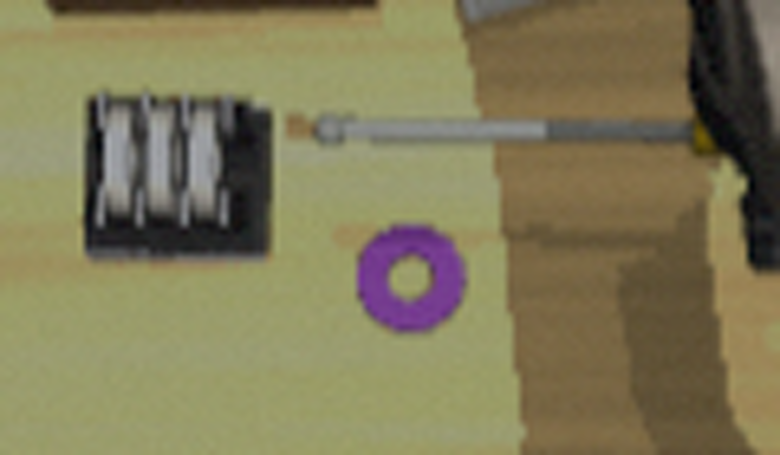

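```bash
cat > lvl.py <<'E'
from h import *
# predicted ball & shaft pixel vs picture
o=bot.get_obs(); q=o['tool_rot']; R=Ro.from_quat([q[1],q[2],q[3],q[0]]).as_matrix()
g=lambda sx: o['eef_pos']+R@np.array([0,-sx,0.])
import sys
tag=sys.argv[1]
for n in ['scene','top']:
    c=cam(n)
    P=[g(.040),g(.1),g(.168)]
    px=proj(c,P); print(n,np.round(px,1).tolist())
    u,v=px[2]; b=(int(u)-30,int(v)-20,int(u)+30,int(v)+20)
    im=c['frame'][b[1]:b[3],b[0]:b[2],::-1]; im=cv2.resize(im,None,fx=12,fy=12,interpolation=cv2.INTER_CUBIC)
    for p in px:
        cv2.circle(im,(int((p[0]-b[0]+.5)*12),int((p[1]-b[1]+.5)*12)),3,(0,0,255),-1)
    cv2.imwrite(f'pics/{tag}_{n}.png',im)
E
python3 lvl.py l1
```

```text
scene [[294.6, 218.6], [321.6, 208.4], [351.3, 197.2]]
top [[356.0, 169.2], [331.7, 169.0], [304.3, 168.8]]
```

View pics/l1_scene.png

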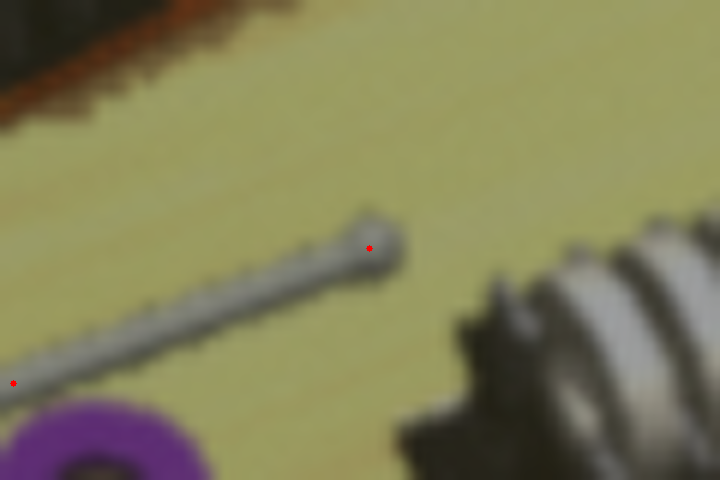

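View pics/l1_top.png

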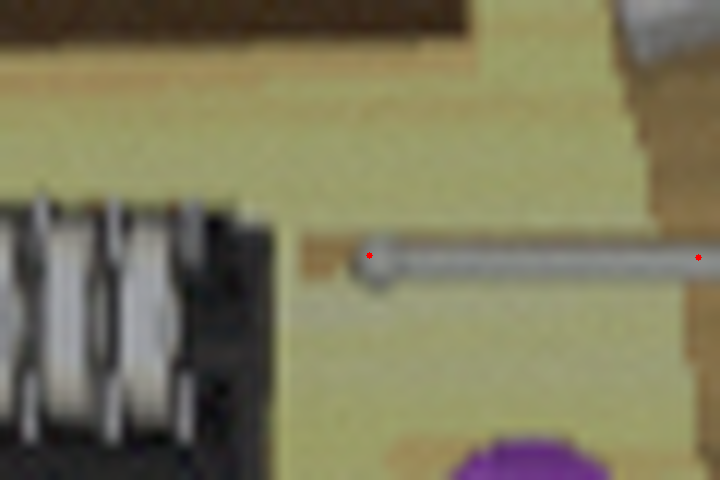

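```bash
cat > ov.py <<'E'
from h import *
import sys
tag=sys.argv[1]; X,Y,yaw=[float(a) for a in sys.argv[2:5]]
a=np.radians(yaw); ax=np.array([np.cos(a),np.sin(a),0]); la=np.array([-np.sin(a),np.cos(a),0]); O=np.array([X,Y,0])
th=np.linspace(0,2*np.pi,60)
offs={'top':np.array([.6,.55]),'scene':np.array([.5,-.2])}
for n in ['scene','top']:
    c=cam(n); cen=proj(c,O+[0,0,.05])[0]; s=14
    w,h=(27,21); b=(int(cen[0])-w,int(cen[1])-h,int(cen[0])+w,int(cen[1])+h)
    im=cv2.resize(c['frame'][b[1]:b[3],b[0]:b[2],::-1],None,fx=s,fy=s,interpolation=cv2.INTER_CUBIC)
    im0=im.copy()
    def dr(pts,col,closed=False):
        p=((proj(c,pts)+offs[n]-np.array(b[:2])+.5)*s).astype(np.int32)
        cv2.polylines(im,[p],closed,col,1,cv2.LINE_AA)
    for k in (-17,0,17):
        for e in (-5,5):
            dr([O+ax*(k+e)/1000+la*.023*np.cos(t)+np.array([0,0,.06+.023*np.sin(t)]) for t in th],(0,0,255),True)
        dr([O+ax*(k-5)/1000+la*.010*np.cos(t)+np.array([0,0,.06+.010*np.sin(t)]) for t in th],(255,0,255),True)
    dr([O+ax*i*.039+la*j*.032 for i,j in ((1,1),(1,-1),(-1,-1),(-1,1))],(0,255,0),True)
    for k in (-25.5,-8.5,8.5,25.5):
        for sg in (1,-1): dr([O+ax*k/1000+la*sg*d/1000+np.array([0,0,.064]) for d in (12,27)],(255,255,0))
    cv2.imwrite(f'pics/{tag}_{n}.png',im)
E
python3 ov.py o1 .643 .164 88.3
```

```text
(no output)
```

View pics/o1_scene.png

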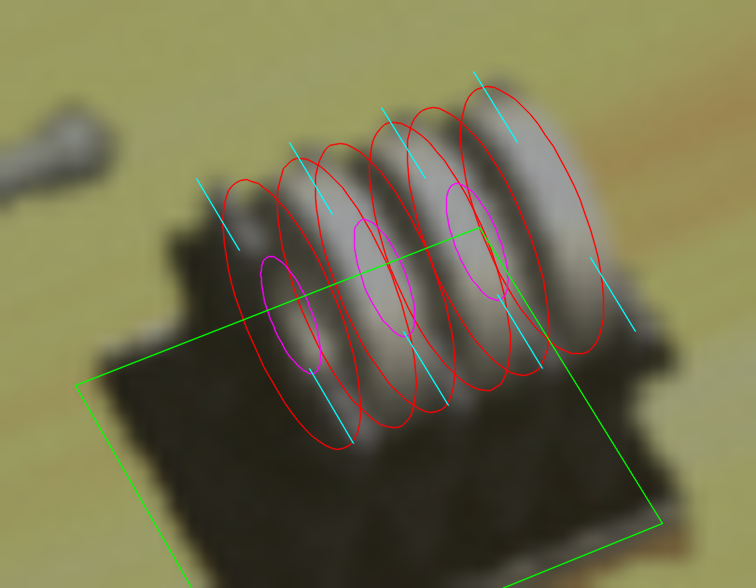

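View pics/o1_top.png

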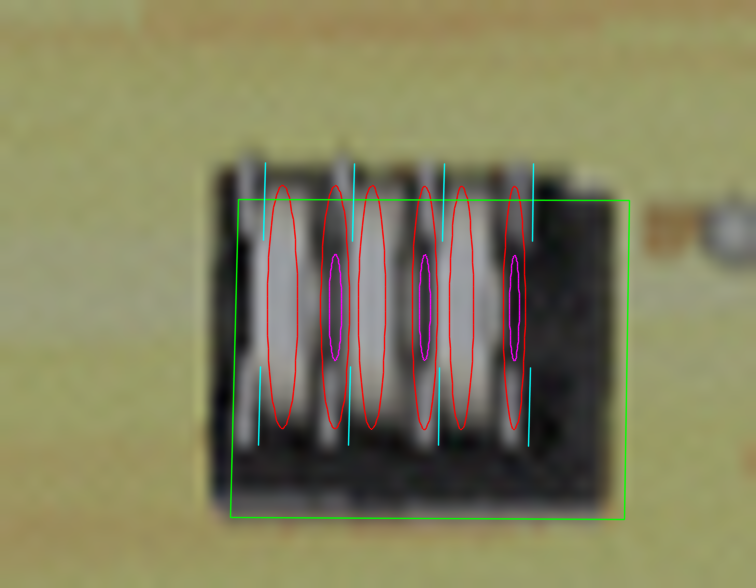

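```bash
python3 ov.py o2 .6435 .1672 88.3
```

```text
(no output)
```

View pics/o2_scene.png

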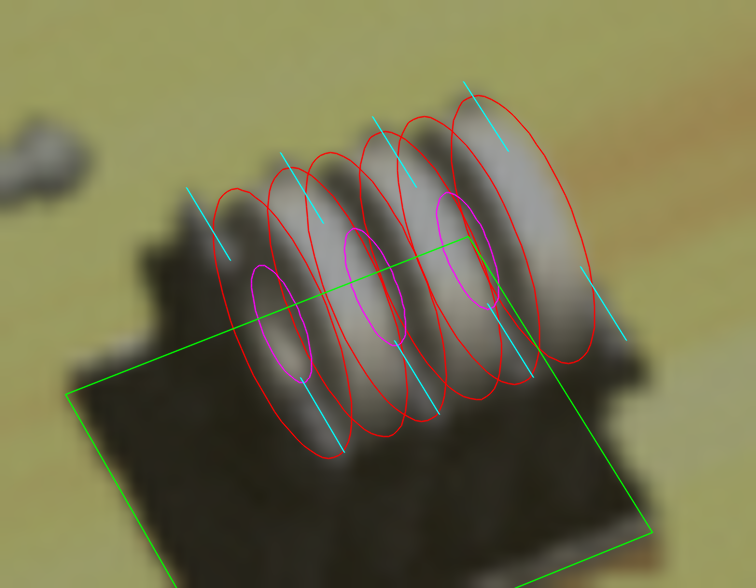

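View pics/o2_top.png

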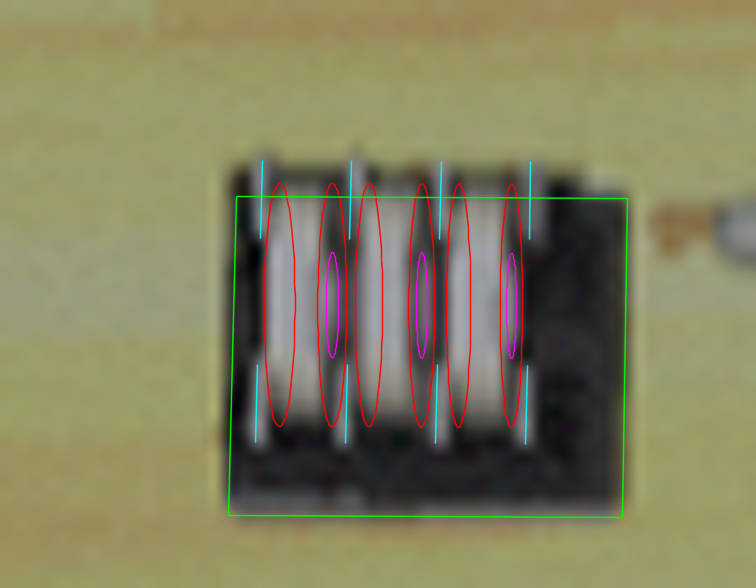

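```bash
python3 - <<'E'
from h import *
c=cam('top'); print(atz(c,329,152,.045),atz(c,371,136,.045),atz(c,313,151,.06))
go(.6373,-.07,.060,-1.5)
E
```

```text
[0.70220085 0.03391462 0.045     ] [ 0.74381618 -0.08075832  0.045     ] [0.70270215 0.0764184  0.06      ]
t 4.8833 pos [636.3 -70.1 139.4] yaw -1.7 tilt [ 0.0001 -0.0001] MOVE [ 1.  -0.1 79.4] spin -0.2 F [-0.1 -0.1 -0.5] w 0.167
```

Emit:
{"method": "step_arm", "body": {"targets": [[1,0,20,-0.2,1],[1,0,45,-0.2,1],[1,0,65,-0.2,1],[1,0,76,-0.2,1],[1,0,79.4,-0.2,1],[1,0,79.4,-0.2,1],[1,0,79.4,-0.2,1],[1,0,79.4,-0.2,1]]}}

```text
t: 5.55
eef_pos: [0.6384, -0.0698, 0.0613]
tool_rot: [0.0, 1.0, -0.013, 0.001]
contact_force: [-0.1, -0.1, -0.9]
gripper_width: 0.166
```

```bash
python3 lvl.py l2; python3 -c "
from h import *
go(.6410,.0715,.060,-1.5)"
```

```text
scene [[296.7, 237.2], [321.9, 227.3], [349.7, 216.3]]
top [[353.7, 173.4], [330.9, 173.4], [305.2, 173.3]]
t 5.65 pos [638.2 -69.8  61.2] yaw -1.49 tilt [ 0.0021 -0.0002] MOVE [  -0.8 -141.4    1.2] spin 0.01 F [ 0.3 -0.1 -0.8] w 0.166
```

View pics/l2_scene.png

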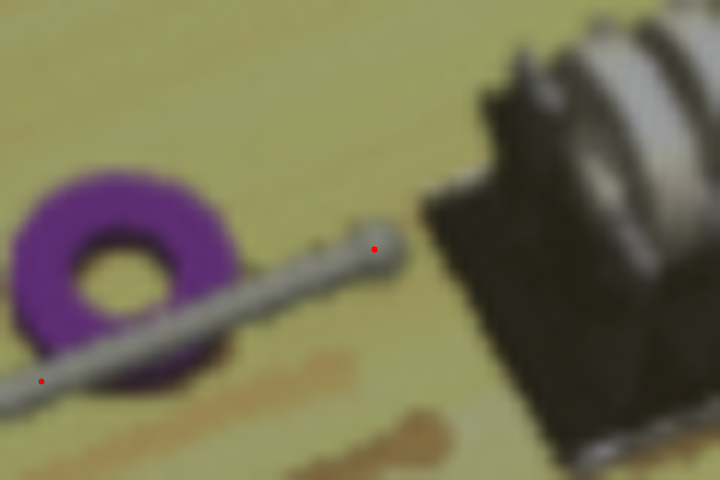

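View pics/l2_top.png

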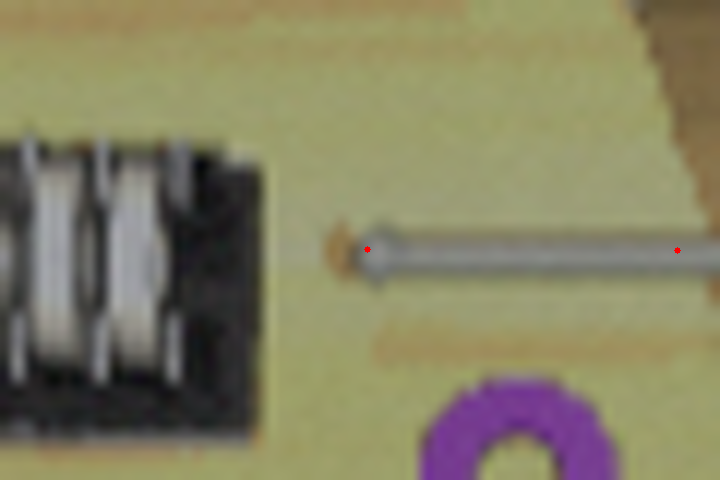

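Emit:
{"method": "step_arm", "body": {"targets": [[-0.4,-8,0.5,0,1],[-0.4,-18,0.5,0,1],[-0.5,-28,0.5,0,1],[-0.5,-38,0.5,0,1],[-0.5,-48,0.5,0,1],[-0.5,-56,0.5,0,1],[-0.5,-60,0.5,0,1],[-0.5,-60,0.5,0,1]]}}

```text
t: 6.32
eef_pos: [0.6384, -0.0078, 0.0595]
tool_rot: [-0.0, 1.0, -0.012, 0.0]
contact_force: [-0.2, 0.2, -0.4]
gripper_width: 0.169
```

```bash
python3 - <<'E'
from h import *
go(.6410,.0715,.060,-1.5)
c=cam('top');save(c,'t6',(255,150,355,220),7.5)
c=cam('scene');save(c,'s6',(320,170,420,250),7.5)
E
```

```text
t 6.3167 pos [638.4  -7.8  59.5] yaw -1.35 tilt [0.0001 0.0008] MOVE [  0.7 -79.4  -0.5] spin 0.15 F [-0.2  0.2 -0.4] w 0.169
```

View pics/t6.png

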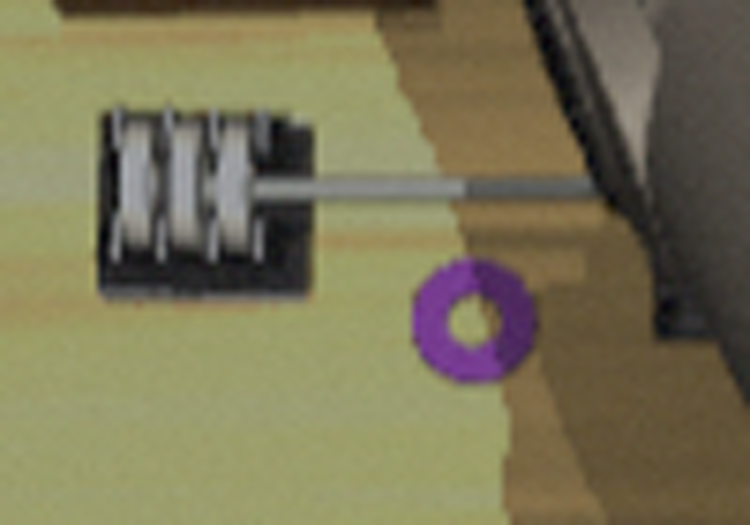

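View pics/s6.png

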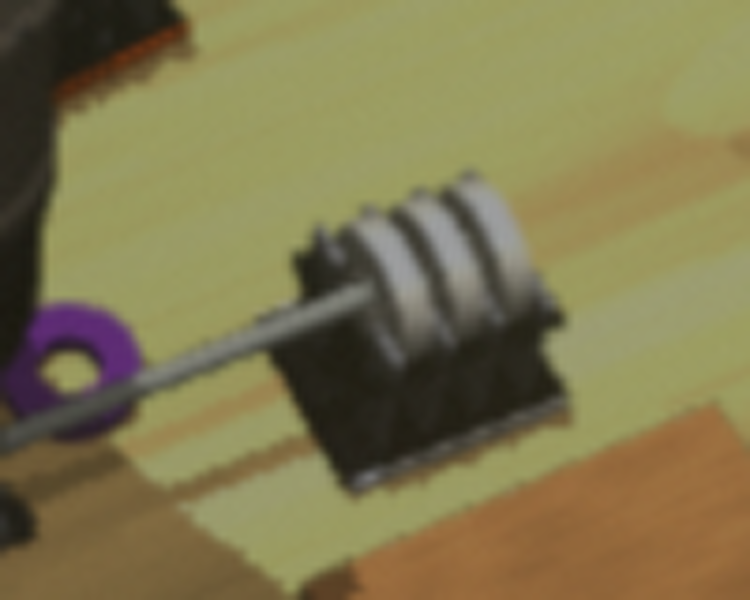

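Emit:
{"method": "step_arm", "body": {"targets": [[0,-8,0,0.1,1],[0,-17,0,0.1,1],[0.2,-26,0,0.1,1],[0.3,-35,0,0.1,1],[0.4,-44,0,0.1,1],[0.5,-53,0,0.1,1],[0.6,-62,0,0.1,1],[0.6,-71,0,0.1,1],[0.7,-77,0,0.1,1],[0.7,-79.5,0,0.1,1],[0.7,-79.5,0,0.1,1],[0.7,-79.5,0,0.1,1]]}}

```text
t: 7.42
eef_pos: [0.6411, 0.0693, 0.0593]
tool_rot: [0.0, 1.0, -0.014, -0.0]
contact_force: [-0.7, -0.1, -0.5]
gripper_width: 0.17
```

```bash
python3 - <<'E'
from h import *
go(.6410,.0715,.060,-1.5)
c=cam('top');save(c,'t7',(225,150,355,220),6)
c=cam('scene');save(c,'s7',(320,150,440,250),6)
E
```

```text
t 7.4167 pos [641.1  69.3  59.3] yaw -1.59 tilt [-0.0001 -0.0005] MOVE [-0.2 -2.2 -0.7] spin -0.09 F [-0.7 -0.1 -0.5] w 0.17
```

View pics/t7.png

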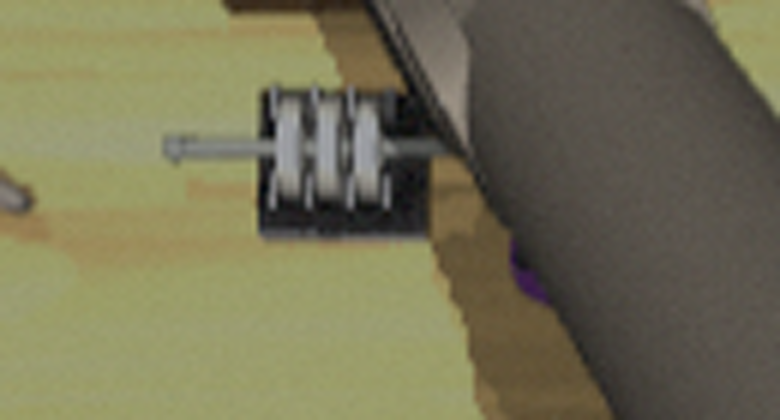

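View pics/s7.png

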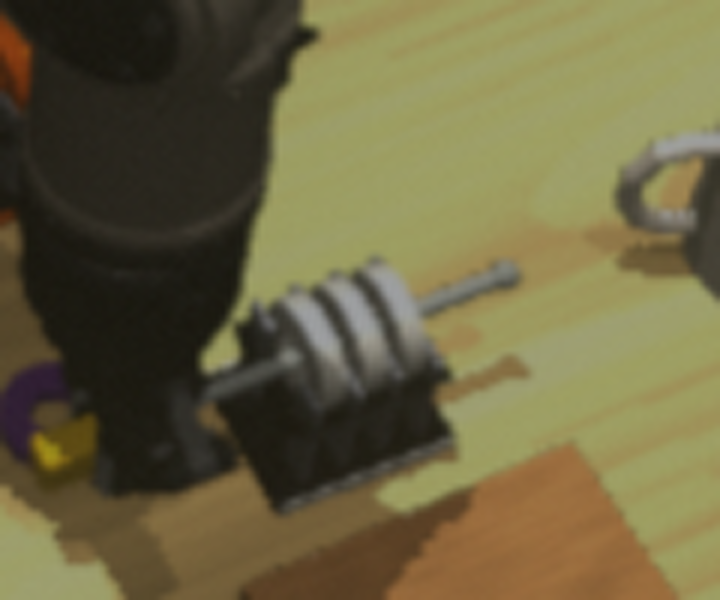

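Emit:
{"method": "step_arm", "body": {"targets": [[0,0,0,0,1],[0,0,0,0,1],[0,0,-3,0,1],[0,0,-7,0,1],[0,0,-12,0,1],[0,0,-18,0,1],[0,0,-25,0,1],[0,0,-33,0,1],[0,0,-41,0,1],[0,0,-50,0,1],[0,0,-59,0,1],[0,0,-68,0,1],[0,0,-77,0,1],[0,0,-84,0,1],[0,0,-88,0,1],[0,0,-90,0,1],[0,0,-90,0,1],[0,0,-90,0,1],[0,0,-90,0,1]], "newtons": 110}}

```text
t: 9.1
eef_pos: [0.6407, 0.0695, 0.1488]
tool_rot: [0.0, 1.0, -0.014, -0.0]
contact_force: [-0.5, -0.5, -2.5]
gripper_width: 0.17
```

```bash
python3 - <<'E'
from h import *
go(.5052,-.2824,.150,-9.5)
c=cam('wrist');save(c,'w8')
c=cam('scene');save(c,'s8',(320,130,440,230),6)
E
python3 lvl.py l3
```

```text
t 9.1 pos [640.7  69.5 148.8] yaw -1.58 tilt [-0.001  -0.0002] MOVE [-125.8  355.5   -1. ] spin 7.92 F [-0.5 -0.5 -2.5] w 0.17
scene [[357.7, 192.5], [383.1, 182.8], [410.9, 172.2]]
top [[298.6, 167.7], [274.3, 167.7], [247.0, 167.7]]
```

View pics/w8.png

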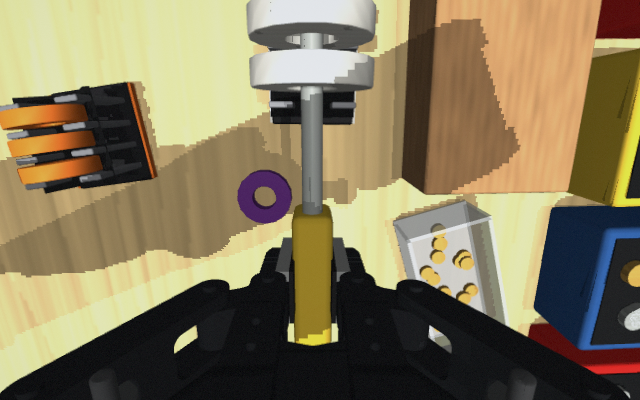

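View pics/s8.png

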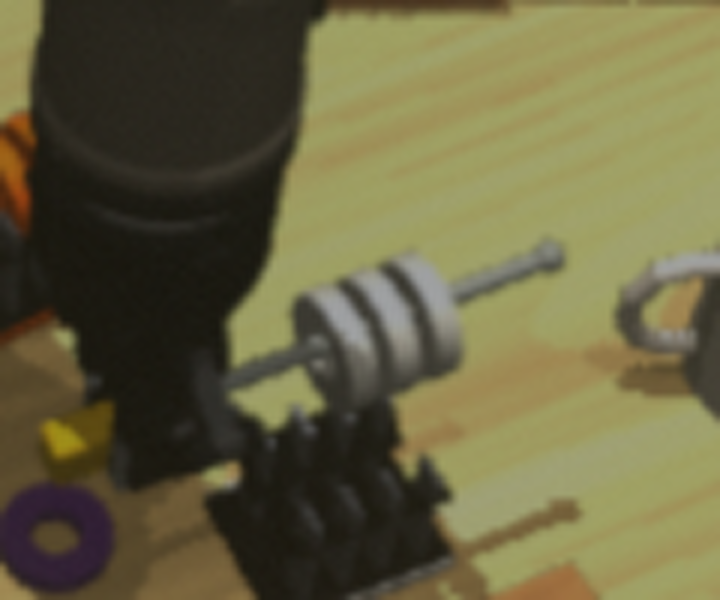

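View pics/l3_scene.png

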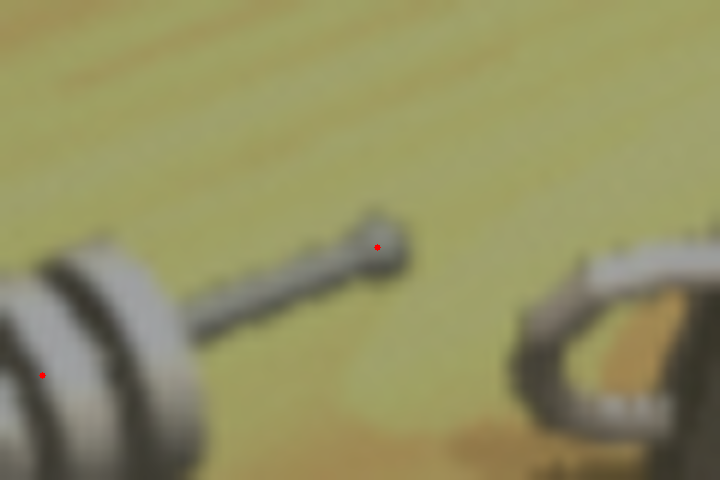

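Emit:
{"method": "step_arm", "body": {"targets": [[-1,4,0,0.1,1],[-4,11,0,0.25,1],[-8,23,0,0.5,1],[-13,38,0,0.8,1],[-22,61,0,1.4,1],[-30,84,0,1.9,1],[-38,108,0,2.4,1],[-46,131,0,2.9,1],[-55,154,0,3.4,1],[-63,178,0,4,1],[-71,201,0,4.5,1],[-79,224,0,5,1],[-88,248,0,5.5,1],[-96,271,0,6,1],[-104,294,0,6.6,1],[-112,318,0,7.1,1],[-118,333,0,7.4,1],[-122,344,0,7.7,1],[-125,352,0,7.9,1],[-126,355.5,0,7.9,1]]}}

```text
t: 10.97
eef_pos: [0.5042, -0.2839, 0.1495]
tool_rot: [0.0, 0.996, -0.084, -0.0]
contact_force: [-0.0, 1.1, -2.5]
gripper_width: 0.168
```

Emit:
{"method": "step_arm", "body": {"targets": [[0,0,0,0,1],[0,0,0,0,1],[0,0,0,0,1],[0,0,0,0,1]]}}

```text
t: 11.3
eef_pos: [0.506, -0.281, 0.1494]
tool_rot: [-0.0, 0.997, -0.082, 0.0]
contact_force: [0.4, 0.2, -1.7]
gripper_width: 0.168
```

```bash
python3 - <<'E'
from h import *
go(.5052,-.2824,.0799,-9.5)
c=cam('wrist');save(c,'w9')
c=cam('scene');save(c,'s9',(130,130,290,270),5)
E
python3 lvl.py l4
```

```text
t 11.3 pos [ 506.  -281.   149.4] yaw -9.36 tilt [0.0003 0.0005] MOVE [-0.5  1.6 69.5] spin 0.14 F [ 0.4  0.2 -1.7] w 0.168
scene [[175.1, 206.7], [204.2, 199.8], [236.7, 192.0]]
top [[443.6, 216.8], [419.5, 213.4], [391.9, 209.6]]
```

View pics/w9.png

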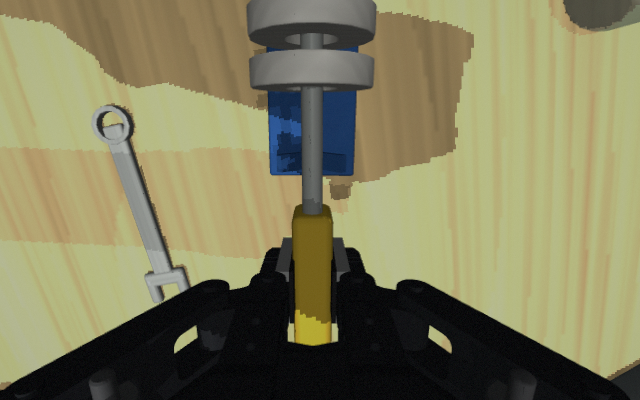

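View pics/s9.png

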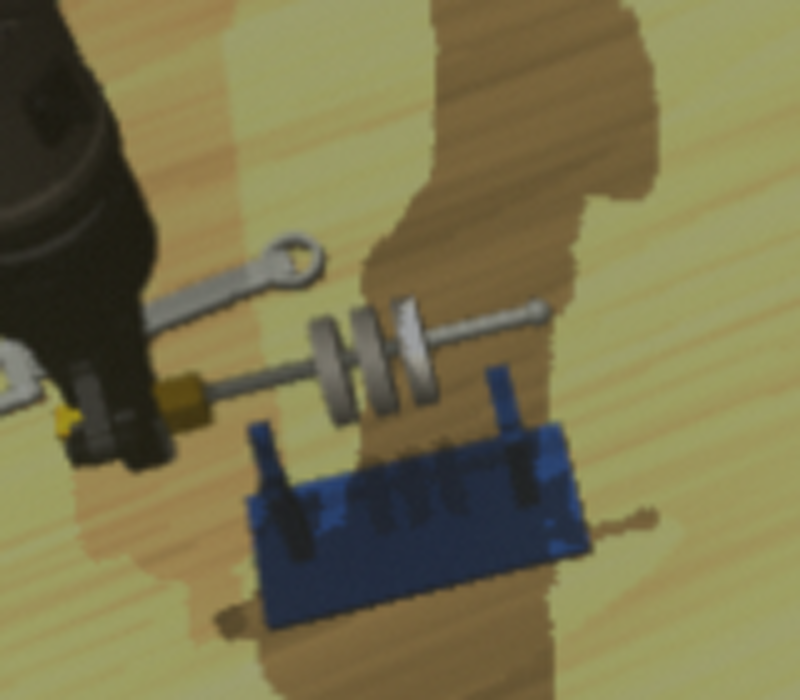

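View pics/l4_scene.png

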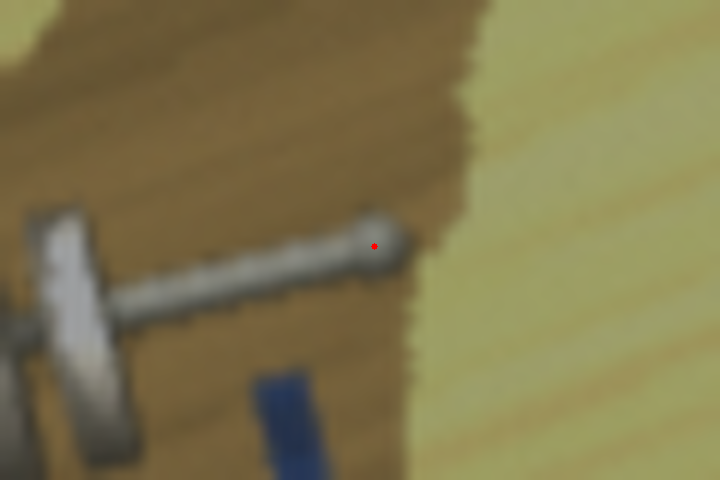

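Emit:
{"method": "step_arm", "body": {"targets": [[-0.5,1.5,6,0.1,1],[-0.5,1.5,16,0.1,1],[-0.5,1.5,28,0.1,1],[-0.5,1.5,40,0.1,1],[-0.5,1.5,50,0.1,1],[-0.5,1.5,57,0.1,1],[-0.5,1.5,61,0.1,1],[-0.5,1.5,64,0.1,1],[-0.5,1.5,66,0.1,1],[-0.5,1.5,67.5,0.1,1],[-0.5,1.5,68.5,0.1,1],[-0.5,1.5,69,0.1,1],[-0.5,1.5,69,0.1,1],[-0.5,1.5,69,0.1,1]]}}

```text
t: 12.67
eef_pos: [0.5048, -0.2837, 0.0807]
tool_rot: [0.0, 0.997, -0.084, 0.0]
contact_force: [0.2, -0.1, -1.5]
gripper_width: 0.168
```

```bash
python3 - <<'E'
from h import *
go(.5052,-.2824,.0799,-9.5)
c=cam('wrist');save(c,'w10')
c=cam('scene');save(c,'s10',(130,150,270,270),5)
E
```

```text
t 12.6667 pos [ 504.8 -283.7   80.7] yaw -9.58 tilt [ 0.0006 -0.0003] MOVE [ 0.1 -1.4  0.8] spin -0.08 F [ 0.2 -0.1 -1.5] w 0.168
```

View pics/w10.png

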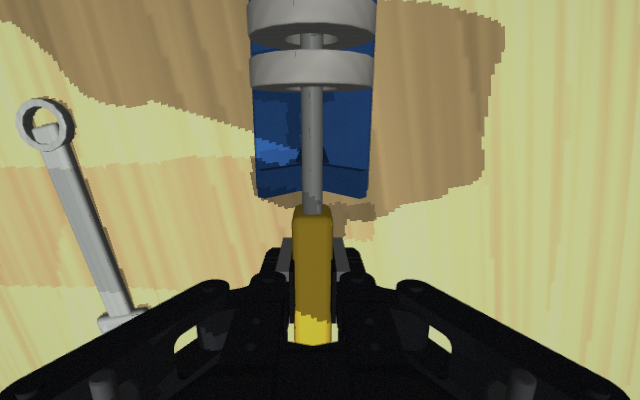

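View pics/s10.png

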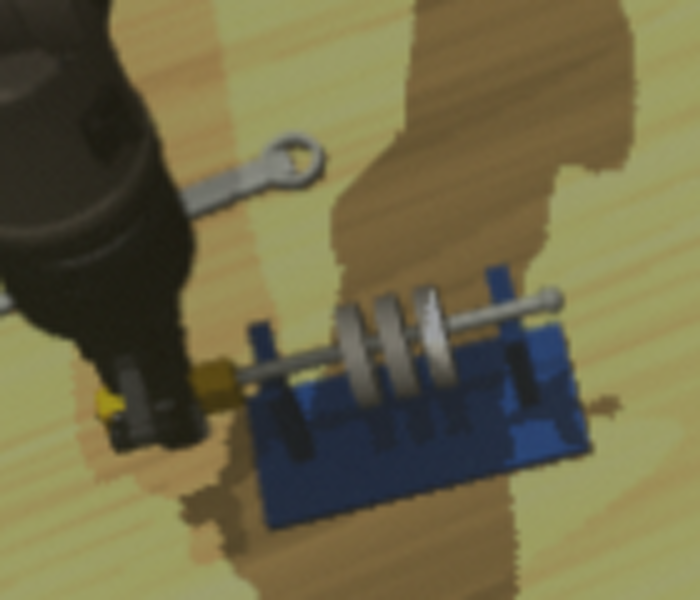

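Emit:
{"method": "step_arm", "body": {"targets": [[0,-0.7,0.5,0,1],[0,-0.7,1.0,0,1],[0,-0.7,1.3,0,1],[0,-0.7,1.3,0,1],[0,-0.7,1.3,0,1]], "newtons": 40}}

```text
t: 13.18
eef_pos: [0.5049, -0.2835, 0.08]
tool_rot: [0.0, 0.996, -0.084, 0.0]
contact_force: [-1.9, -0.7, 5.7]
gripper_width: 0.168
```

Emit:
{"method": "step_arm", "body": {"targets": [[0,0,0,0,0.8],[0,0,0,0,0.75],[0,0,0,0,0.65],[0,0,0,0,0.5],[0,0,0,0,0.25],[0,0,0,0,0],[0,0,0,0,0],[0,0,0,0,0],[0,0,0,0,0],[0,0,0,0,0]], "newtons": 20}}

```text
t: 14.02
eef_pos: [0.5047, -0.2829, 0.0791]
tool_rot: [-0.0, 0.997, -0.083, 0.0]
contact_force: [-0.2, 1.4, 0.0]
gripper_width: 1.0
```

```bash
python3 - <<'E'
from h import *
go(.5052,-.2824,.0799,-9.5)
c=cam('wrist');save(c,'w11')
c=cam('scene');save(c,'s11',(130,150,270,270),5)
E
```

```text
t 14.0167 pos [ 504.7 -282.9   79.1] yaw -9.58 tilt [0. 0.] MOVE [ 0.4 -0.6 -0.8] spin -0.08 F [-0.2  1.4  0. ] w 1.0
```

View pics/w11.png

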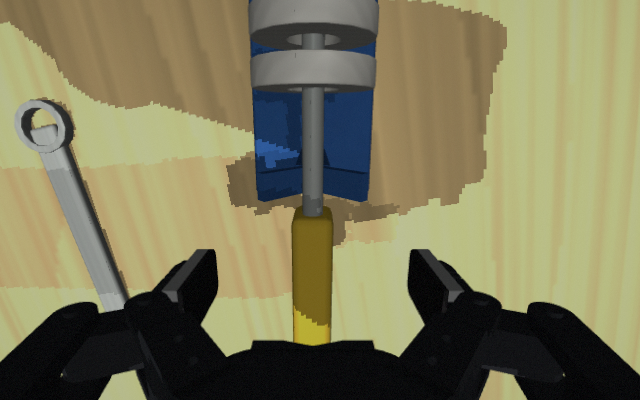

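View pics/s11.png

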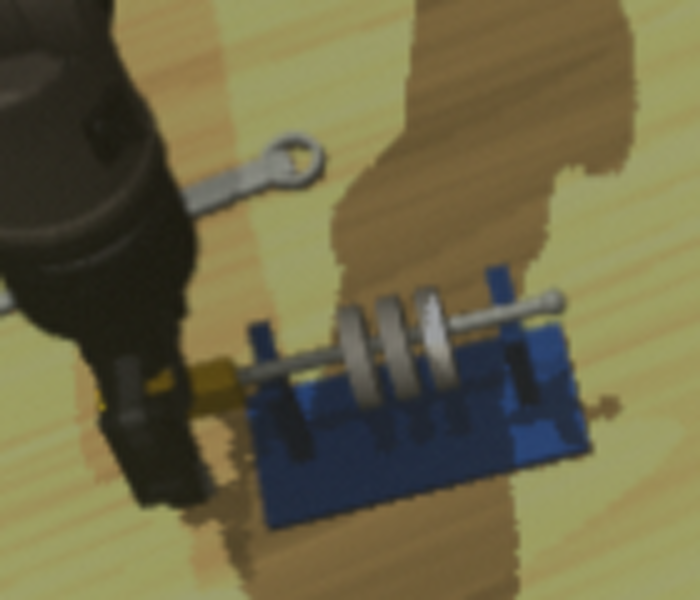

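Released cleanly: the shaft sits in both notches and the rings hang between the posts. Next I'll retreat straight up.

Emit:
{"method": "step_arm", "body": {"targets": [[0,0,-15,0,0],[0,0,-45,0,0],[0,0,-80,0,0],[0,0,-115,0,0],[0,0,-140,0,0],[0,0,-150,0,0],[0,0,-150,0,0],[0,0,-150,0,0],[0,0,-150,0,0],[0,0,-150,0,0],[0,0,-150,0,0],[0,0,-150,0,0],[0,0,-150,0,0],[0,0,-150,0,0]]}}

```text
t: 15.28
eef_pos: [0.5047, -0.2829, 0.2287]
tool_rot: [-0.0, 0.997, -0.083, -0.0]
contact_force: [0.5, -0.0, 0.1]
gripper_width: 0.998
```

```bash
python3 - <<'E'
from h import *
c=cam('wrist');save(c,'w12')
a=cam('scene');save(a,'s12',(130,130,430,280),2.6)
c=cam('scene')
print(bot.get_obs()['eef_pos'],np.abs(a['frame'][190:260,150:260].astype(int)-c['frame'][190:260,150:260]).max())
E
```

```text
[ 0.50471791 -0.28296089  0.22902898] 24
```

View pics/w12.png

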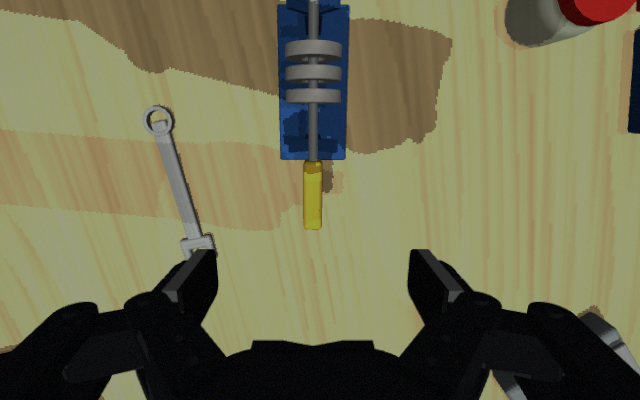

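View pics/s12.png

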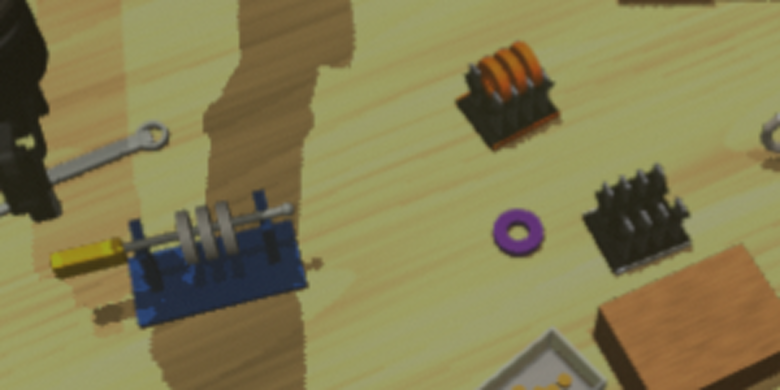

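```bash
python3 - <<'E'
from h import *
c=cam('wrist'); a=atz(c,313,161.5,.088); b=atz(c,312.8,229.5,.088); m=(a+b)/2; s=atz(c,313.3,5,.084); v=s-b
print(m,np.linalg.norm(a-b),np.degrees(np.arctan2(v[1],v[0])),dep(c,313,195),dep(c,313,120))
for u,w in ((313,96),(313,72),(313,47)): print(dep(c,u,w), np.linalg.norm((dep(c,u,w)-m)[:2]))
bot.hand_in()
E
```

```text
[ 0.50521077 -0.28441354  0.088     ] 0.0593692428875114 80.27703878783957 [ 0.50554474 -0.28294866  0.08882992] [ 0.51575757 -0.2225659   0.08361943]
[ 0.5187158  -0.20491119  0.09618958] 0.08064123522632828
[ 0.52154109 -0.18818196  0.09705508] 0.09760735912587937
[ 0.52445068 -0.1709846   0.09538806] 0.11504910965662642
the job is handed in; nothing more can be done
```

The skewer is back in both notches of the stand with the three silver rings hanging on it, and I handed the job in about 15 s into the 61 s allowed.

I took the skewer by its handle, ran it through all three silver rings in their rack, and lifted them 90 mm as one stack. The loaded skewer went back with the handle at the same end. I opened the gripper and withdrew straight up.

**Last checks, just before handing in:**
- **Skewer:** Mid-handle is about 2 mm from where I first measured it, and the skewer's direction is within about 0.3°. The handle top reads 89 mm high, against the 88 mm expected.
- **Rings:** They hang about 81, 98 and 115 mm from mid-handle, between the posts.
- **Surroundings:** In the final view the orange rings, purple ring and the bystanders in that view looked undisturbed. I did not measure their positions.
- **Contact:** The force reading was near zero after release, and the gripper is clear of everything.

**Disagreements:** The top camera and the arm's own position reading differed by about 1.3 mm at the ball tip; I allowed for this when lining up with the rings. I also compared two images in a row for motion. The largest pixel difference was 24, which I took as image noise, so stillness was judged by eye.

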